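# Swap the tray that is drawn out

## Robot

A 6-joint arm with a two-finger parallel gripper is mounted at the origin on the work surface; the furniture and walls round the work are solid. World frame = base frame: x ahead of the robot, y to its left, z up, the work surface at z = 0. Lengths are in m, angles in rad, forces in N, time in s.
With the tool pointing down it reaches from about 0.3 to 0.825 m from the base axis. Payload 5.4 kg.
Tool frame: the origin (TCP) lies on the centre line of the jaws, within the pads' length; the fingertips stand 19 mm ahead of it and the grasp point (between the pads) is the TCP; z points along the fingers, y is the line along which they close (so a half turn about z gives the same grasp; the last joint's range is limited). The gripper opens to 92 mm and grips with 3 to 60 N. Pads are 20 mm wide; open, the fingers measure 128 mm over their backs; the gripper's body (75 mm by 189 mm) begins 69 mm behind the grasp point.
Start: joints at [-1.541, 0.158, 1.597, -0, 1.386, -0.21], TCP at [0.137, -0.559, 0.234] pointing down, gripper open.
Joint ranges: [-2.91, 2.91], [-0.94, 2.29], [0.18, 2.7], [-1.29, 4.43], [0.17, 2.64], [-3, 3]. Speed limits (rad/s): [2.57, 2.57, 3.14, 3.14, 3.14, 3.14].

## Interface

Orientations are given as a unit quaternion [w, x, y, z].
In Python, from rig import arm gives the robot as it stands.
- The arm moves only by the tool move_arm, never from a script. Its argument "motion" is a list of rows, each an object with "offset": the shift along the world's x, y, z in m, a list of three; "delta_rot": the turn, a rotation vector about the world's x, y, z in rad, a list of three; "gripper": the gripper command: -1 is fully open, 1 is shut, values between are in proportion. In form: [{"offset": [dx, dy, dz], "delta_rot": [wx, wy, wz], "gripper": gripper}, ...]. A call has 1 to 20 rows; each row shifts and turns the commanded pose from where the row before left it; what a row does not reach is not made up. A row lasts 1/12 s, in which the tool goes at most 41.7 mm and 7.16 degrees, less where a joint would pass 70% of its speed; a pose out of reach is approached as far as the arm can. A call with a gripper value outside its range is refused whole. The fingers move at their own pace and stop on an object; "newtons" is the grip in N (left out, the last holds). Time passes only in rows, so rows that do not move let the fingers close. It gives the time, the measured TCP pose, the force, the opening and the grip force at its end, in the units of the state.
- arm.get_obs(): the state, without advancing time (a new reading comes with each control period).
- arm.capture(name): name is "scene" or "side" or "wrist"; returns the picture (384x512x3 uint8, blue, green, red); there is no depth.
- arm.camera_info(name): a dict with "vfov" (degrees; the focal length in pixels is half the picture's height over the tangent of half this angle, whatever the lens; pixels are square), "cx", "cy" (the principal point, pixels), "rvec" (rotation vector, rad) and "tvec" (3), from world to camera coordinates, as OpenCV has them; the wrist camera has in their place "mount" (4x4, takes a point from camera to tool coordinates, whose origin is the TCP and whose axes are the flange's). Camera axes: x right, y down, z forward; pixel columns grow to the right and rows downward; lengths in m; the calibration is good to about 2 mm. The wrist camera is an equidistant fisheye: a pixel r from the principal point sees the ray r / f radians off the axis. A picture is of the moment at which its call begins: read the wrist's pose just before it. camera_info takes no time and is no camera call.
- arm.sign_off(): hands the job in; it is judged then, once.
The state is a dict: "t": time; "joints": joint angles; "joint_vel": joint speeds; "effort": joint torques, N m; "ee_pos": TCP position; "eef_rot": TCP orientation; "force": force on the tool from outside, world axes, zero at the start; "moment": the same for the moment, N m; "gripper_width": finger opening in m; "grip_force": force on a finger pad.
Only numpy, scipy, OpenCV 4.12 (cv2) and the standard library are available. Lean on these libraries where they do the work, as an engineer would, in place of code of your own. Each camera call takes 0.05 s, during which the arm holds its last target. There are 200 camera calls.

## Task

Only one of the two small sliding trays should be out at a time: first push the open tray, the one with the L bracket, fully home, then hook a fingertip behind the lip of the tray with the copper gas nozzle and draw it out all the way to its stop. Work gently with the fingertips only, without pinching a tray's lip, so that the nozzle and the bracket stay standing in their trays; do not touch or lift these two, and leave the other things on the bench where they are.

Things in the scene. Friction and masses are not known exactly. Their poses are not given: they have to be found in the camera images.
- nozzle_tray (a joint): how far the bare-metal tray that carries the gas nozzle is drawn out of its slide unit, m: 0 = fully home, 0.085 = at its outer stop; shut at the start, 0 to 6 mm out. It runs along the unit's x axis (out = -x of the unit, roughly towards the robot), stays where it is left, and takes about 3 N to move
- nozzle_lip (a point): top middle of the upright front lip of the tray with the gas nozzle, 46 mm above the bench; moves with the tray; x points to the tray's back (draw out along -x, push home along +x), y along the lip, z up. The lip is 8 mm thick (4 mm either side of this point), 116 mm long, and reaches down to 6 mm above the bench
- nozzle_slide: fixed dark steel slide unit, 150 x 124 mm, side rails 25 mm high, that the tray with the gas nozzle runs in; origin: centre of its underside, x towards its back. A clear plastic guard, top 91 mm high, covers its rear half (x = +3 to +75 mm); with the tray home it begins 74 mm behind the lip point
- nozzle_bay (a point): middle of the floor of the rear compartment, 75 x 98 mm, in which the gas nozzle stands, 9 mm above the bench; moves with the tray; axes as the lip point's. Between lip and compartment is an empty finger bay, x = +4 to +64 mm from the lip point, 98 mm wide, its floor 37 mm below the lip point, then a 3 mm cross wall, top 14 mm below the lip point
- bracket_tray (a joint): how far the bare-metal tray that carries the L-shaped bracket is drawn out of its slide unit, m: 0 = fully home, 0.085 = at its outer stop; left open at the start, 60 to 80 mm out. It runs along the unit's x axis (out = -x of the unit, roughly towards the robot), stays where it is left, and takes about 3 N to move
- bracket_lip (a point): top middle of the upright front lip of the tray with the L-shaped bracket, 46 mm above the bench; moves with the tray; x points to the tray's back (draw out along -x, push home along +x), y along the lip, z up. The lip is 8 mm thick (4 mm either side of this point), 116 mm long, and reaches down to 6 mm above the bench
- bracket_slide: fixed dark steel slide unit, 150 x 124 mm, side rails 25 mm high, that the tray with the L-shaped bracket runs in; origin: centre of its underside, x towards its back. A clear plastic guard, top 91 mm high, covers its rear half (x = +3 to +75 mm); with the tray home it begins 74 mm behind the lip point
- bracket_bay (a point): middle of the floor of the rear compartment, 75 x 98 mm, in which the L-shaped bracket stands, 9 mm above the bench; moves with the tray; axes as the lip point's. Between lip and compartment is an empty finger bay, x = +4 to +64 mm from the lip point, 98 mm wide, its floor 37 mm below the lip point, then a 3 mm cross wall, top 14 mm below the lip point
- gas_nozzle: copper welding gas nozzle, a plain tube 24 mm across, 64 mm tall, standing loose on end in the rear compartment of the shut tray; origin: centre of its underside, z up
- l_bracket: small dark steel L bracket, 28 x 50 mm foot, 60 mm tall, standing loose in the rear compartment of the open tray; origin: centre of its underside, z up
- coffee_cup: brown paper coffee cup, 88 mm across, 98 mm tall; a bystander, to be left alone; origin: centre of its underside
- tube_piece: short piece of dark square steel tube, 55 x 55 x 52 mm; a bystander, to be left alone; origin: centre of its underside
- hex_key: black hex key, 93 mm long, 7 mm thick, lying flat; a bystander, to be left alone; origin: centre of its underside
Mind the look-alikes: they are no part of the job. Leave any green or red look-alike of the l_bracket alone.

How it is judged:
On the way, in this order (a step that is already met when the one before it is completed fails the run):
1. the tray with the bracket is pushed fully home while the nozzle's tray is still shut (value of joint bracket_tray below 0.005 m and value of joint nozzle_tray below 0.02 m), for 0.2 s.
2. the tray with the nozzle is drawn out to its stop (value of joint nozzle_tray above 0.08 m and value of joint bracket_tray below 0.005 m), for 0.2 s.
At the end, for the whole second after the job is handed in: The bracket's tray is home (within 5 mm), the nozzle's tray is out at its stop (within 5 mm of 85 mm), and nozzle and bracket stand upright (within 0.15 rad), at rest, in the rear compartments of their trays (all of step 2 and x of gas_nozzle in the frame of nozzle_bay between -0.04 and 0.04 m and y of gas_nozzle in the frame of nozzle_bay between -0.05 and 0.05 m and z of gas_nozzle in the frame of nozzle_bay below 0.01 m and angle between each of gas_nozzle, l_bracket's own z axis and vertical below 0.15 rad and x of l_bracket in the frame of bracket_bay between -0.04 and 0.04 m and y of l_bracket in the frame of bracket_bay between -0.05 and 0.05 m and z of l_bracket in the frame of bracket_bay below 0.01 m and linear speed of each of gas_nozzle, l_bracket below 0.02 m/s); the robot touches nothing.
It fails at once if a tray's lip pinched between the fingers ((contact force between the fingers and nozzle_tray_c0 above 1.5 N and contact force between the fingers and nozzle_tray_c1 above 1.5 N) or (contact force between the fingers and bracket_tray_c0 above 1.5 N and contact force between the fingers and bracket_tray_c1 above 1.5 N)).
It fails at once if the nozzle or the bracket touched by the robot (contact force between any of the fingers, the arm and gas_nozzle above 0.5 N or contact force between any of the fingers, the arm and l_bracket above 0.5 N).
It fails at once if the nozzle or the bracket lifted out or tipped over (height (world z) of any of gas_nozzle, l_bracket above 0.03 m or angle between any of gas_nozzle, l_bracket's own z axis and vertical above 0.5 rad).
It fails at once if the cup, tube piece or hex key moved more than 25 mm (distance of any of coffee_cup, tube_piece, hex_key from where it was at the start of the episode above 0.025 m).
It also fails if it takes over 51 s, if anything falls off the work surface, if the arm or the gripper's body presses on something with over 40 N, if the wrist force passes 120 N, or if a joint passes its speed limit or range.

## Working session

There is one attempt and no reset: what is moved stays moved. The work goes in short steps, Python scripts to look and compute and a tool call to move; the robot and the scene stay as the last step left them, time stands still between calls to the robot, and variables do not carry over. Pictures are saved under pics/ and viewed, at most 10 in all, crops included, and the job is handed in when it is done.

Besides the shell and the picture viewer there is one more tool, called after "Request:" as name(argument=value, ...) on one line, values as JSON. move_arm: Moves the arm, as the interface text tells. Its arguments: {"type":"object","properties":{"motion":{"type":"array","items":{"type":"object","properties":{"offset":{"type":"array","items":{"type":"number"}},"delta_rot":{"type":"array","items":{"type":"number"}},"gripper":{"type":"number"}}}},"newtons":{"type":"number"}},"required":["motion"]}

```bash
mkdir -p pics
python3 - <<'E'
from rig import arm
import cv2
o=arm.get_obs();print(o)
for n in("scene","side","wrist"):
    print(n,arm.camera_info(n)); 
    im=arm.capture(n);cv2.imwrite(f"pics/{n}0.png",im)
a=cv2.imread("pics/scene0.png");cv2.imwrite("pics/scene0b.png",cv2.resize(a,(800,600),interpolation=cv2.INTER_CUBIC))
a=cv2.imread("pics/side0.png");cv2.imwrite("pics/side0b.png",cv2.resize(a,(800,600),interpolation=cv2.INTER_CUBIC))
E
```

```text
{'t': 0.0, 'joints': array([-1.54111143e+00,  1.59038940e-01,  1.59824212e+00,  1.45549538e-05,
        1.38621929e+00, -2.10053302e-01]), 'joint_vel': array([-0.0008761 , -0.00110299,  0.00116411,  0.0012667 , -0.00073734,
       -0.00106093]), 'effort': array([-7.06854325e-05, -3.85569227e+01, -3.22108519e+01,  7.01216329e-02,
        3.75774829e-02, -1.38077394e-04]), 'ee_pos': array([ 0.13652433, -0.55793601,  0.23261964]), 'eef_rot': array([-9.49328647e-04,  9.92824006e-01,  1.19580861e-01,  9.30290797e-05]), 'force': array([-0.08322333, -0.37525411, -0.25291298]), 'moment': array([-0.00556313, -0.02538547, -0.01605123]), 'grip_force': 0.0, 'gripper_width': 0.09238530489227316}
scene {'vfov': 49.26527099315007, 'cx': 256.48887762587486, 'cy': 197.3259974666484, 'rvec': array([ 2.54561022,  0.27355222, -0.06051746]), 'tvec': array([-0.47604045,  0.05978103,  1.23418931])}
side {'vfov': 57.449997632493655, 'cx': 257.32283945119946, 'cy': 183.79549324030083, 'rvec': array([ 1.54030779, -2.23296644,  0.67495792]), 'tvec': array([0.2694074 , 0.33240853, 0.69744555])}
wrist {'vfov': 65.70646984690485, 'cx': 250.9523022753488, 'cy': 197.5222858041921, 'mount': array([[-9.52125783e-04, -9.72333069e-01, -2.33596865e-01,
         6.45544220e-02],
       [ 9.99999331e-01, -1.07931692e-03,  4.16659663e-04,
         4.28093386e-04],
       [-6.57257019e-04, -2.33596312e-01,  9.72333446e-01,
        -1.51546739e-01],
       [ 0.00000000e+00,  0.00000000e+00,  0.00000000e+00,
         1.00000000e+00]])}
```

View pics/scene0b.png

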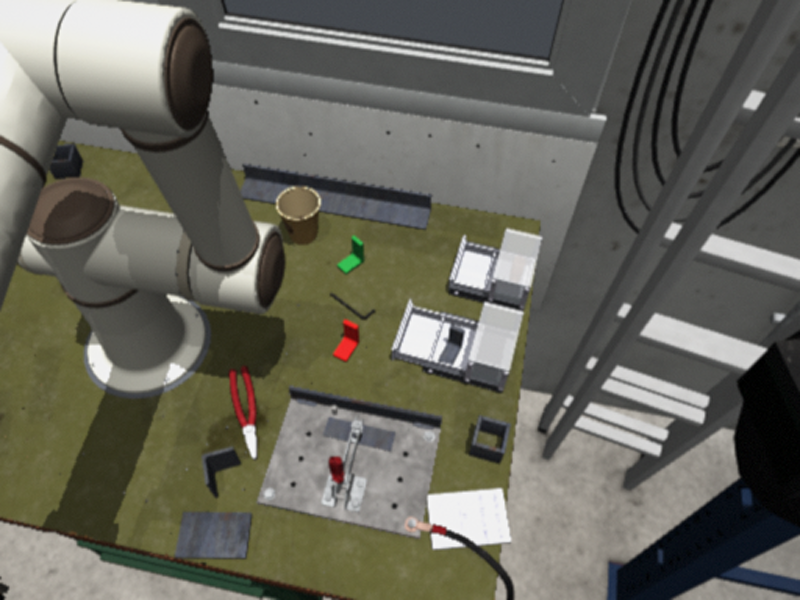

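View pics/side0b.png

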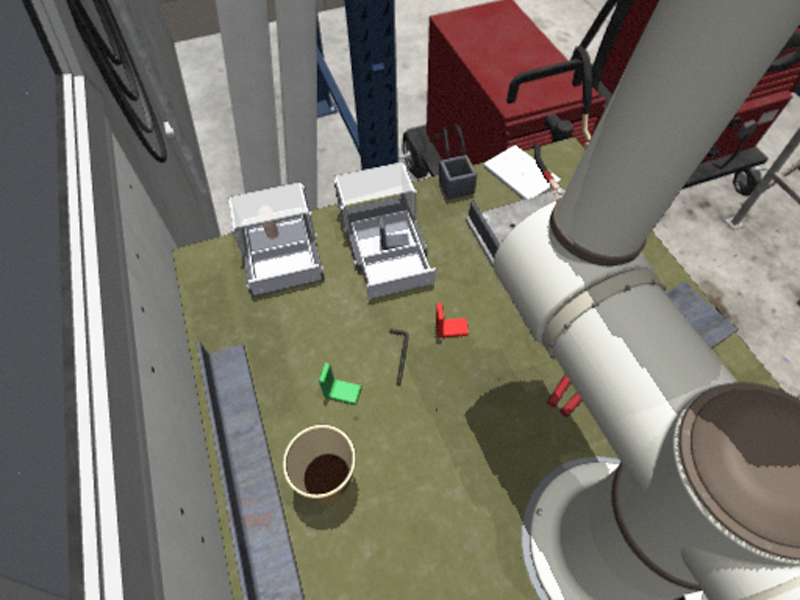

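The scene view shows the open bracket tray around (450,340) and the shut nozzle tray around (490,268). The side view shows them at (390,240) and (275,245). I'll enlarge both.

Run:
```python
import cv2
a=cv2.imread("pics/scene0.png")[140:255,240:355];cv2.imwrite("pics/c1.png",cv2.resize(a,None,fx=5,fy=5,interpolation=cv2.INTER_CUBIC))
a=cv2.imread("pics/side0.png")[95:195,140:290];cv2.imwrite("pics/c2.png",cv2.resize(a,None,fx=5,fy=5,interpolation=cv2.INTER_CUBIC))
```

```text
(no output)
```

View pics/c1.png

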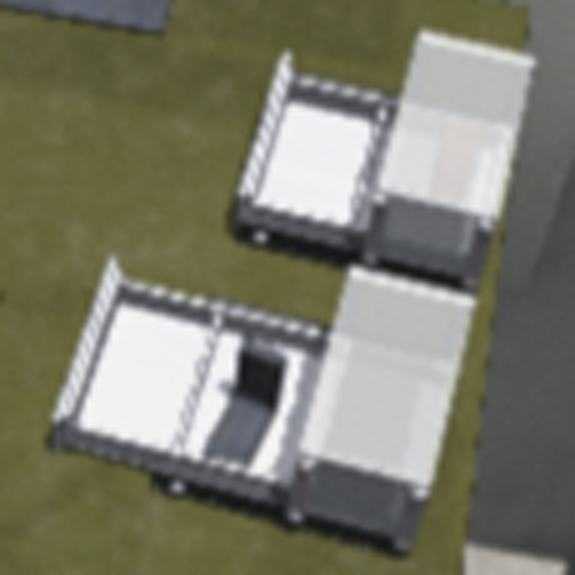

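View pics/c2.png

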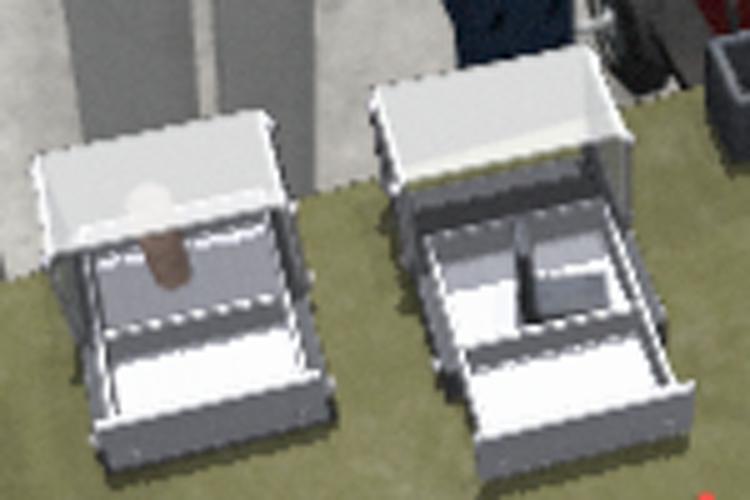

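```bash
cat > h.py <<'E'
import numpy as np,cv2
from rig import arm
def P(n):
    c=arm.camera_info(n);f=192/np.tan(np.radians(c['vfov']/2))
    K=np.array([[f,0,c['cx']],[0,f,c['cy']],[0,0,1]])
    return K@np.c_[cv2.Rodrigues(c['rvec'])[0],c['tvec']]
def tri(a,b):
    X=cv2.triangulatePoints(P("scene"),P("side"),np.array(a,float).reshape(2,1),np.array(b,float).reshape(2,1)).ravel();return X[:3]/X[3]
E
python3 - <<'E'
from h import *
s=lambda u,v:(240+u/5,140+v/5)
d=lambda u,v:(140+u/5,95+v/5)
for n,p in dict(noz=[((288,60),(97,435)),((244,212),(326,379))],br=[((112,266),(478,438)),((62,414),(690,388))]).items():
    A,B=[tri(s(*a),d(*b)) for a,b in p]
    y=A-B;print(n,A.round(4),B.round(4),np.linalg.norm(y).round(4),((A+B)/2).round(4),np.degrees(np.arctan2(-y[0],y[1])))
# plane z=.046 per camera
def pl(n,p,z=.046):
    M=P(n);H=np.c_[M[:,:2],M[:,2]*z+M[:,3]];X=np.linalg.solve(H,[*p,1]);return (X[:2]/X[2]).round(4)
for t,f,ps in (("scene",s,[(288,60),(244,212),(112,266),(62,414)]),("side",d,[(97,435),(326,379),(478,438),(690,388)])):
    print(t,[pl(t,f(*q)) for q in ps])
E
```

```text
noz [0.546  0.3492 0.0348] [0.539  0.2291 0.0313] 0.1203 [0.5425 0.2892 0.033 ] -3.356497041182114
br [0.4694 0.1678 0.039 ] [0.4609 0.059  0.0418] 0.1092 [0.4652 0.1134 0.0404] -4.515468168316887
scene [array([0.5466, 0.3402]), array([0.539 , 0.2177]), array([0.4694, 0.162 ]), array([0.462 , 0.0574])]
side [array([0.5369, 0.3479]), array([0.5291, 0.231 ]), array([0.4664, 0.17  ]), array([0.4568, 0.0596])]
```

Request:
move_arm(motion=[{"offset":[0.02,0.0275,0.005],"delta_rot":[0,0,-0.024],"gripper":1},{"offset":[0.02,0.0275,0.005],"delta_rot":[0,0,-0.024],"gripper":1},{"offset":[0.02,0.0275,0.005],"delta_rot":[0,0,-0.024],"gripper":1},{"offset":[0.02,0.0275,0.005],"delta_rot":[0,0,-0.024],"gripper":1},{"offset":[0.02,0.0275,0.005],"delta_rot":[0,0,-0.024],"gripper":1},{"offset":[0.02,0.0275,0.005],"delta_rot":[0,0,-0.024],"gripper":1},{"offset":[0.02,0.0275,0.005],"delta_rot":[0,0,-0.024],"gripper":1},{"offset":[0.02,0.0275,0.005],"delta_rot":[0,0,-0.024],"gripper":1},{"offset":[0.02,0.0275,0],"delta_rot":[0,0,-0.024],"gripper":1},{"offset":[0.02,0.0275,0],"delta_rot":[0,0,-0.024],"gripper":1},{"offset":[0.02,0.0275,0],"delta_rot":[0,0,-0.024],"gripper":1},{"offset":[0.02,0.0275,0],"delta_rot":[0,0,-0.024],"gripper":1},{"offset":[0.02,0.0275,0],"delta_rot":[0,0,-0.022],"gripper":1},{"offset":[0,0.03,0],"delta_rot":[0,0,0],"gripper":1},{"offset":[0,0.03,0],"delta_rot":[0,0,0],"gripper":1},{"offset":[0,0.03,0],"delta_rot":[0,0,0],"gripper":1},{"offset":[0,0.03,0],"delta_rot":[0,0,0],"gripper":1},{"offset":[0,0.03,0],"delta_rot":[0,0,0],"gripper":1},{"offset":[0,0.03,0],"delta_rot":[0,0,0],"gripper":1},{"offset":[0,0.03,0],"delta_rot":[0,0,0],"gripper":1}])

```text
t: 1.82
ee_pos: [0.3961, 0.0104, 0.2734]
eef_rot: [-0.0, 0.999, -0.035, 0.0]
force: [-0.1, -0.1, 0.4]
gripper_width: 0.0002
grip_force: 0.0
```

Request:
move_arm(motion=[{"offset":[0,0.03,0],"delta_rot":[0,0,0],"gripper":1},{"offset":[0,0.03,0],"delta_rot":[0,0,0],"gripper":1},{"offset":[0,0.03,0],"delta_rot":[0,0,0],"gripper":1},{"offset":[0,0.03,0],"delta_rot":[0,0,0],"gripper":1},{"offset":[0,0.03,0],"delta_rot":[0,0,0],"gripper":1},{"offset":[0,0.02,0],"delta_rot":[0,0,0],"gripper":1},{"offset":[0,0,0],"delta_rot":[0,0,0],"gripper":1},{"offset":[0,0,0],"delta_rot":[0,0,0],"gripper":1}])

```text
t: 2.48
ee_pos: [0.3962, 0.1794, 0.2733]
eef_rot: [0.0, 0.999, -0.034, -0.0]
force: [-0.6, -0.7, -0.1]
gripper_width: 0.0006
grip_force: 0.0
```

Run:
```python
from rig import arm
import cv2
o=arm.get_obs();print({k:o[k] for k in('t','joints','ee_pos','eef_rot','force','gripper_width')})
im=arm.capture("wrist");cv2.imwrite("pics/w1.png",im);cv2.imwrite("pics/w1b.png",cv2.resize(im,(800,600),interpolation=cv2.INTER_CUBIC))
```

```text
{'t': 2.4833, 'joints': array([ 1.46150357e-01, -2.46465802e-01,  1.91018717e+00, -4.54297441e-04,
        1.47869925e+00,  1.78485772e+00]), 'ee_pos': array([0.39617346, 0.17937013, 0.2732848 ]), 'eef_rot': array([ 2.96677311e-04,  9.99424168e-01, -3.39280197e-02, -3.66771041e-04]), 'force': array([-0.60605894, -0.68943857, -0.06734207]), 'gripper_width': 0.0005928207814697709}
```

View pics/w1b.png

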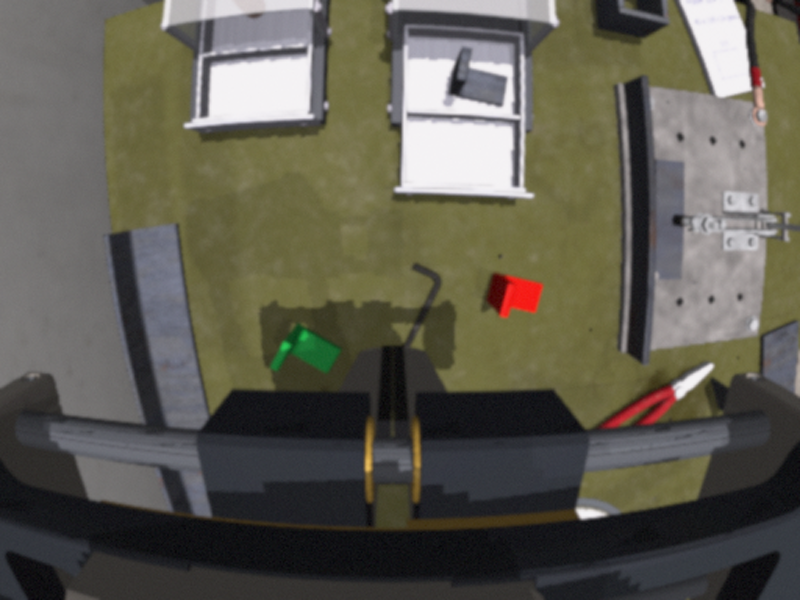

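The wrist view shows the bracket lip's ends at (395,191) and (533,194), and the nozzle lip's ends at (186,126) and (328,121).

```bash
cat >> h.py <<'E'
from scipy.spatial.transform import Rotation as R
def wray(p,pos,q):
    c=arm.camera_info("wrist");f=192/np.tan(np.radians(c['vfov']/2))
    d=np.array(p)-[c['cx'],c['cy']];r=np.hypot(*d);th=r/f
    v=np.r_[np.sin(th)*d/r,np.cos(th)];M=c['mount'];W=R.from_quat(np.r_[q[1:],q[0]]).as_matrix()
    return pos+W@M[:3,3],W@M[:3,:3]@v
def wpl(p,pos,q,z=.046):
    o,v=wray(p,pos,q);return o+v*(z-o[2])/v[2]
E
python3 - <<'E'
from h import *
o=arm.get_obs();L=lambda u,v:(u*.64-.18,v*.64-.18)
for n,a,b in(("br",(395,191),(533,194.5)),("noz",(186,126),(328,121.5))):
    A,B=[wpl(L(*p),o['ee_pos'],o['eef_rot']) for p in(a,b)]
    y=A-B;print(n,A.round(4),B.round(4),np.linalg.norm(y).round(4),((A+B)/2).round(4),np.arctan2(-y[0],y[1]))
E
```

```text
br [0.4675 0.1706 0.046 ] [0.4594 0.0559 0.046 ] 0.1149 [0.4635 0.1133 0.046 ] -0.069882325610667
noz [0.544  0.3453 0.046 ] [0.5294 0.2206 0.046 ] 0.1256 [0.5367 0.283  0.046 ] -0.11666925828104653
```

Request:
move_arm(motion=[{"offset":[0.0085,-0.016,-0.01],"delta_rot":[0,0,0],"gripper":1},{"offset":[0.0085,-0.016,-0.01],"delta_rot":[0,0,0],"gripper":1},{"offset":[0.0085,-0.016,-0.01],"delta_rot":[0,0,0],"gripper":1},{"offset":[0.0085,-0.016,-0.01],"delta_rot":[0,0,0],"gripper":1},{"offset":[0,0,-0.025],"delta_rot":[0,0,0],"gripper":1},{"offset":[0,0,-0.025],"delta_rot":[0,0,0],"gripper":1},{"offset":[0,0,-0.025],"delta_rot":[0,0,0],"gripper":1},{"offset":[0,0,-0.025],"delta_rot":[0,0,0],"gripper":1},{"offset":[0,0,-0.025],"delta_rot":[0,0,0],"gripper":1},{"offset":[0,0,-0.025],"delta_rot":[0,0,0],"gripper":1},{"offset":[0,0,-0.025],"delta_rot":[0,0,0],"gripper":1},{"offset":[0,0,-0.017],"delta_rot":[0,0,0],"gripper":1},{"offset":[0,0,0],"delta_rot":[0,0,0],"gripper":1},{"offset":[0,0,0],"delta_rot":[0,0,0],"gripper":1}])

```text
t: 3.7
ee_pos: [0.4299, 0.114, 0.0413]
eef_rot: [0.0, 0.999, -0.036, -0.001]
force: [1.0, 0.1, -0.2]
gripper_width: 0.0001
grip_force: 0.0
```

Request:
move_arm(motion=[{"offset":[0.004,-0.0003,0],"delta_rot":[0,0,0],"gripper":1},{"offset":[0.004,-0.0003,0],"delta_rot":[0,0,0],"gripper":1},{"offset":[0.004,-0.0003,0],"delta_rot":[0,0,0],"gripper":1},{"offset":[0.002,-0.0001,0],"delta_rot":[0,0,0],"gripper":1},{"offset":[0.002,-0.0001,0],"delta_rot":[0,0,0],"gripper":1},{"offset":[0.002,-0.0001,0],"delta_rot":[0,0,0],"gripper":1},{"offset":[0.002,-0.0001,0],"delta_rot":[0,0,0],"gripper":1},{"offset":[0.002,-0.0001,0],"delta_rot":[0,0,0],"gripper":1},{"offset":[0.002,-0.0001,0],"delta_rot":[0,0,0],"gripper":1}])

```text
t: 4.45
ee_pos: [0.4537, 0.1136, 0.0413]
eef_rot: [0.0, 0.999, -0.035, -0.001]
force: [-2.8, -0.6, 2.9]
gripper_width: 0.0004
grip_force: 1.6
```

Request:
move_arm(motion=[{"offset":[0.003,-0.0002,0],"delta_rot":[0,0,0],"gripper":1},{"offset":[0.003,-0.0002,0],"delta_rot":[0,0,0],"gripper":1},{"offset":[0.003,-0.0002,0],"delta_rot":[0,0,0],"gripper":1},{"offset":[0.003,-0.0002,0],"delta_rot":[0,0,0],"gripper":1},{"offset":[0.003,-0.0002,0],"delta_rot":[0,0,0],"gripper":1},{"offset":[0.003,-0.0002,0],"delta_rot":[0,0,0],"gripper":1},{"offset":[0.003,-0.0002,0],"delta_rot":[0,0,0],"gripper":1},{"offset":[0.003,-0.0002,0],"delta_rot":[0,0,0],"gripper":1},{"offset":[0.003,-0.0002,0],"delta_rot":[0,0,0],"gripper":1},{"offset":[0.003,-0.0002,0],"delta_rot":[0,0,0],"gripper":1},{"offset":[0.003,-0.0002,0],"delta_rot":[0,0,0],"gripper":1},{"offset":[0.003,-0.0002,0],"delta_rot":[0,0,0],"gripper":1},{"offset":[0.003,-0.0002,0],"delta_rot":[0,0,0],"gripper":1},{"offset":[0.003,-0.0002,0],"delta_rot":[0,0,0],"gripper":1},{"offset":[0.003,-0.0002,0],"delta_rot":[0,0,0],"gripper":1}])

```text
t: 5.7
ee_pos: [0.4998, 0.1104, 0.0416]
eef_rot: [0.0, 0.999, -0.035, -0.0]
force: [-3.4, -1.4, -1.7]
gripper_width: 0.0004
grip_force: 1.6
```

Request:
move_arm(motion=[{"offset":[0.0025,-0.0002,0],"delta_rot":[0,0,0],"gripper":1},{"offset":[0.0025,-0.0002,0],"delta_rot":[0,0,0],"gripper":1},{"offset":[0.0025,-0.0002,0],"delta_rot":[0,0,0],"gripper":1},{"offset":[0.0025,-0.0002,0],"delta_rot":[0,0,0],"gripper":1}])

```text
t: 6.03
ee_pos: [0.5098, 0.1096, 0.0416]
eef_rot: [0.0, 0.999, -0.035, -0.0]
force: [-4.2, -2.4, -0.7]
gripper_width: 0.0004
grip_force: 1.6
```

Request:
move_arm(motion=[{"offset":[0.002,-0.0001,0],"delta_rot":[0,0,0],"gripper":1},{"offset":[0.002,-0.0001,0],"delta_rot":[0,0,0],"gripper":1}])

```text
t: 6.2
ee_pos: [0.5124, 0.1095, 0.0416]
eef_rot: [0.0, 0.999, -0.035, -0.002]
force: [-14.5, -2.2, 10.4]
gripper_width: 0.0004
grip_force: 6.9
```

Request:
move_arm(motion=[{"offset":[0.002,-0.0001,0],"delta_rot":[0,0,0],"gripper":1},{"offset":[0,0,0],"delta_rot":[0,0,0],"gripper":1},{"offset":[0,0,0],"delta_rot":[0,0,0],"gripper":1}])

```text
t: 6.45
ee_pos: [0.5124, 0.1095, 0.0414]
eef_rot: [0.0, 0.999, -0.035, -0.004]
force: [-15.2, -2.0, 10.9]
gripper_width: 0.0006
grip_force: 7.5
```

Request:
move_arm(motion=[{"offset":[-0.01,0.0007,0],"delta_rot":[0,0,0],"gripper":1},{"offset":[-0.01,0.0007,0],"delta_rot":[0,0,0],"gripper":1},{"offset":[-0.02,0.0014,0],"delta_rot":[0,0,0],"gripper":1},{"offset":[-0.004,0,0.025],"delta_rot":[0,0,0],"gripper":1},{"offset":[0,0,0.03],"delta_rot":[0,0,0],"gripper":1},{"offset":[0,0,0.03],"delta_rot":[0,0,0],"gripper":1},{"offset":[0,0,0.03],"delta_rot":[0,0,0],"gripper":1},{"offset":[0,0.01,0.03],"delta_rot":[0,0,0],"gripper":1},{"offset":[0,0.03,0.03],"delta_rot":[0,0,0],"gripper":1},{"offset":[0,0.03,0],"delta_rot":[0,0,0],"gripper":1},{"offset":[0,0.03,0],"delta_rot":[0,0,0],"gripper":1},{"offset":[0,0.03,0],"delta_rot":[0,0,0],"gripper":1},{"offset":[0,0.03,0],"delta_rot":[0,0,0],"gripper":1},{"offset":[0,0.012,0],"delta_rot":[0,0,0],"gripper":1},{"offset":[0,0,0],"delta_rot":[0,0,0],"gripper":1},{"offset":[0,0,0],"delta_rot":[0,0,0],"gripper":1}])

```text
t: 7.78
ee_pos: [0.4721, 0.2837, 0.2165]
eef_rot: [-0.0, 0.999, -0.035, 0.001]
force: [-1.6, 0.2, -0.1]
gripper_width: 0.0007
grip_force: 0.0
```

Run:
```python
from rig import arm
import cv2
o=arm.get_obs();print({k:o[k] for k in('t','ee_pos','eef_rot','force')})
im=arm.capture("wrist");cv2.imwrite("pics/w2.png",im);cv2.imwrite("pics/w2b.png",cv2.resize(im,(800,600),interpolation=cv2.INTER_CUBIC))
```

```text
{'t': 7.7833, 'ee_pos': array([0.47213209, 0.28367441, 0.21651926]), 'eef_rot': array([-1.01212913e-04,  9.99402740e-01, -3.45470785e-02,  8.08007221e-04]), 'force': array([-1.55900433,  0.16383111, -0.07548062])}
```

View pics/w2b.png

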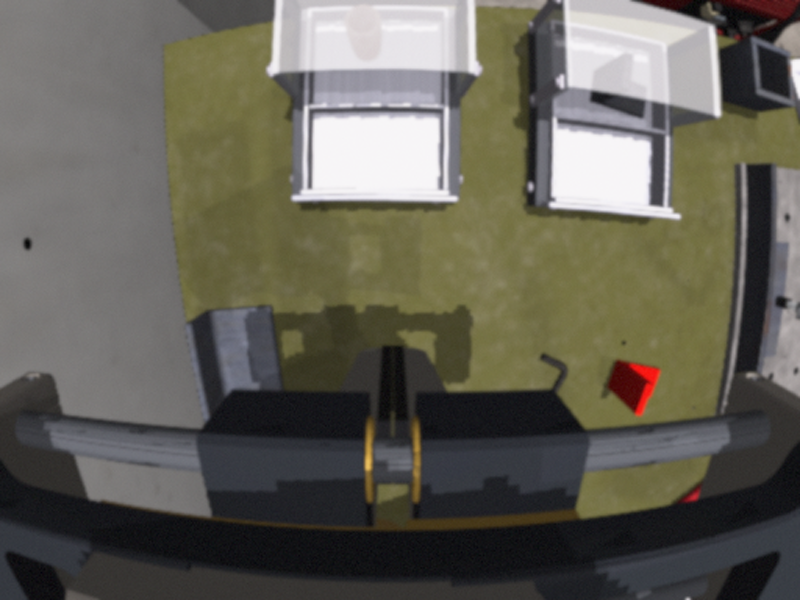

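The bracket tray is home and the bracket is upright. The nozzle lip's ends are at (292,197) and (458,199), and the bracket lip's are at (528,209) and (680,216).

Run:
```python
from h import *
o=arm.get_obs();L=lambda u,v:(u*.64-.18,v*.64-.18)
for n,a,b in(("noz",(292,197),(458,199)),("br",(528,209),(680,216))):
    A,B=[wpl(L(*p),o['ee_pos'],o['eef_rot']) for p in(a,b)]
    y=A-B;print(n,A.round(4),B.round(4),np.linalg.norm(y).round(4),((A+B)/2).round(4),np.arctan2(-y[0],y[1]))
```

```text
noz [0.5447 0.3472 0.046 ] [0.5344 0.2323 0.046 ] 0.1153 [0.5396 0.2897 0.046 ] -0.08954796611035384
br [0.5254 0.1822 0.046 ] [0.5188 0.0511 0.046 ] 0.1312 [0.5221 0.1166 0.046 ] -0.05046147145215712
```

Request:
move_arm(motion=[{"offset":[0.02,0.001,0],"delta_rot":[0,0,-0.01],"gripper":1},{"offset":[0.02,0.001,0],"delta_rot":[0,0,-0.01],"gripper":1},{"offset":[0.02,0.001,0],"delta_rot":[0,0,0],"gripper":1},{"offset":[0.02,0,0],"delta_rot":[0,0,0],"gripper":1},{"offset":[0.0195,0,0],"delta_rot":[0,0,0],"gripper":1},{"offset":[0,0,-0.025],"delta_rot":[0,0,0],"gripper":1},{"offset":[0,0,-0.025],"delta_rot":[0,0,0],"gripper":1},{"offset":[0,0,-0.025],"delta_rot":[0,0,0],"gripper":1},{"offset":[0,0,-0.025],"delta_rot":[0,0,0],"gripper":1},{"offset":[0,0,-0.025],"delta_rot":[0,0,0],"gripper":1},{"offset":[0,0,-0.015],"delta_rot":[0,0,0],"gripper":1},{"offset":[0,0,0],"delta_rot":[0,0,0],"gripper":1},{"offset":[0,0,0],"delta_rot":[0,0,0],"gripper":1}])

```text
t: 8.92
ee_pos: [0.571, 0.2851, 0.0757]
eef_rot: [0.0, 0.999, -0.046, -0.001]
force: [0.1, 0.6, 0.4]
gripper_width: 0.0008
grip_force: 0.0
```

Run:
```python
from rig import arm
import cv2,numpy as np
a=arm.capture("side")[95:195,140:290];b=arm.capture("scene")[140:255,240:355]
a=cv2.resize(a,None,fx=3,fy=3,interpolation=cv2.INTER_CUBIC);b=cv2.resize(b,None,fx=2.6,fy=2.6,interpolation=cv2.INTER_CUBIC)
c=np.zeros((300,760,3),np.uint8);c[:300,:450]=a;c[:b.shape[0],455:455+b.shape[1]]=b
cv2.imwrite("pics/c3.png",c)
```

```text
(no output)
```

View pics/c3.png

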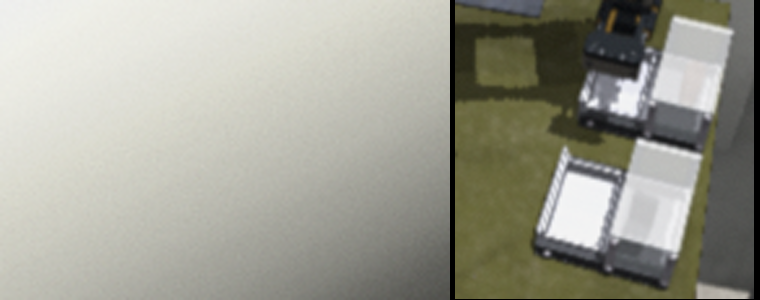

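The side view is blocked by the arm. The scene view shows the fingers over the finger bay, clear of the guard, so I'll descend and draw gently.

Request:
move_arm(motion=[{"offset":[0,0,-0.012],"delta_rot":[0,0,0],"gripper":1},{"offset":[0,0,-0.012],"delta_rot":[0,0,0],"gripper":1},{"offset":[0,0,-0.011],"delta_rot":[0,0,0],"gripper":1},{"offset":[0,0,0],"delta_rot":[0,0,0],"gripper":1}])

```text
t: 9.35
ee_pos: [0.5687, 0.2859, 0.0375]
eef_rot: [0.001, 0.999, -0.045, -0.003]
force: [0.3, -0.3, -0.5]
gripper_width: 0.0006
grip_force: 0.0
```

Request:
move_arm(motion=[{"offset":[-0.003,0.0003,0],"delta_rot":[0,0,0],"gripper":1},{"offset":[-0.003,0.0003,0],"delta_rot":[0,0,0],"gripper":1},{"offset":[-0.003,0.0003,0],"delta_rot":[0,0,0],"gripper":1},{"offset":[-0.003,0.0003,0],"delta_rot":[0,0,0],"gripper":1},{"offset":[-0.002,0.0002,0],"delta_rot":[0,0,0],"gripper":1},{"offset":[-0.002,0.0002,0],"delta_rot":[0,0,0],"gripper":1},{"offset":[-0.002,0.0002,0],"delta_rot":[0,0,0],"gripper":1},{"offset":[-0.002,0.0002,0],"delta_rot":[0,0,0],"gripper":1}])

```text
t: 10.02
ee_pos: [0.5518, 0.2886, 0.0416]
eef_rot: [-0.0, 0.999, -0.045, 0.001]
force: [4.3, -0.3, -1.4]
gripper_width: 0.0005
grip_force: 1.6
```

Request:
move_arm(motion=[{"offset":[-0.003,0.00027,0],"delta_rot":[0,0,0],"gripper":1},{"offset":[-0.003,0.00027,0],"delta_rot":[0,0,0],"gripper":1},{"offset":[-0.003,0.00027,0],"delta_rot":[0,0,0],"gripper":1},{"offset":[-0.003,0.00027,0],"delta_rot":[0,0,0],"gripper":1},{"offset":[-0.003,0.00027,0],"delta_rot":[0,0,0],"gripper":1},{"offset":[-0.003,0.00027,0],"delta_rot":[0,0,0],"gripper":1},{"offset":[-0.003,0.00027,0],"delta_rot":[0,0,0],"gripper":1},{"offset":[-0.003,0.00027,0],"delta_rot":[0,0,0],"gripper":1},{"offset":[-0.003,0.00027,0],"delta_rot":[0,0,0],"gripper":1},{"offset":[-0.003,0.00027,0],"delta_rot":[0,0,0],"gripper":1},{"offset":[-0.003,0.00027,0],"delta_rot":[0,0,0],"gripper":1},{"offset":[-0.003,0.00027,0],"delta_rot":[0,0,0],"gripper":1},{"offset":[-0.003,0.00027,0],"delta_rot":[0,0,0],"gripper":1},{"offset":[-0.003,0.00027,0],"delta_rot":[0,0,0],"gripper":1},{"offset":[-0.003,0.00027,0],"delta_rot":[0,0,0],"gripper":1},{"offset":[-0.003,0.00027,0],"delta_rot":[0,0,0],"gripper":1},{"offset":[-0.003,0.00027,0],"delta_rot":[0,0,0],"gripper":1},{"offset":[-0.003,0.00027,0],"delta_rot":[0,0,0],"gripper":1},{"offset":[-0.003,0.00027,0],"delta_rot":[0,0,0],"gripper":1},{"offset":[-0.003,0.00027,0],"delta_rot":[0,0,0],"gripper":1}])

```text
t: 11.68
ee_pos: [0.4906, 0.2939, 0.041]
eef_rot: [0.0, 0.999, -0.045, -0.0]
force: [2.9, -1.8, 2.1]
gripper_width: 0.0003
grip_force: 1.6
```

Request:
move_arm(motion=[{"offset":[-0.002,0.0002,0],"delta_rot":[0,0,0],"gripper":1},{"offset":[-0.002,0.0002,0],"delta_rot":[0,0,0],"gripper":1},{"offset":[-0.002,0.0002,0],"delta_rot":[0,0,0],"gripper":1},{"offset":[-0.002,0.0002,0],"delta_rot":[0,0,0],"gripper":1},{"offset":[-0.002,0.0002,0],"delta_rot":[0,0,0],"gripper":1},{"offset":[-0.002,0.0002,0],"delta_rot":[0,0,0],"gripper":1},{"offset":[-0.002,0.0002,0],"delta_rot":[0,0,0],"gripper":1}])

```text
t: 12.27
ee_pos: [0.4767, 0.2953, 0.0409]
eef_rot: [0.0, 0.999, -0.045, -0.0]
force: [3.5, -2.7, 0.3]
gripper_width: 0.0004
grip_force: 1.6
```

Request:
move_arm(motion=[{"offset":[-0.002,0.0002,0],"delta_rot":[0,0,0],"gripper":1},{"offset":[-0.002,0.0002,0],"delta_rot":[0,0,0],"gripper":1}])

```text
t: 12.43
ee_pos: [0.4733, 0.2957, 0.041]
eef_rot: [0.0, 0.999, -0.045, 0.001]
force: [8.6, -4.0, -5.9]
gripper_width: 0.0002
grip_force: 4.9
```

Request:
move_arm(motion=[{"offset":[-0.002,0.0002,0],"delta_rot":[0,0,0],"gripper":1},{"offset":[0,0,0],"delta_rot":[0,0,0],"gripper":1},{"offset":[0,0,0],"delta_rot":[0,0,0],"gripper":1},{"offset":[0,0,0],"delta_rot":[0,0,0],"gripper":1}])

```text
t: 12.77
ee_pos: [0.4732, 0.2957, 0.041]
eef_rot: [-0.0, 0.999, -0.045, 0.003]
force: [10.4, -4.5, -7.4]
gripper_width: 0.0004
grip_force: 5.6
```

Request:
move_arm(motion=[{"offset":[0.006,-0.0005,0],"delta_rot":[0,0,0],"gripper":1},{"offset":[0.008,-0.0007,0],"delta_rot":[0,0,0],"gripper":1},{"offset":[0,0,0],"delta_rot":[0,0,0],"gripper":1},{"offset":[0,0,0.01],"delta_rot":[0,0,0],"gripper":1},{"offset":[0,0,0.02],"delta_rot":[0,0,0],"gripper":1},{"offset":[0,0,0.03],"delta_rot":[0,0,0],"gripper":1},{"offset":[0,0,0.03],"delta_rot":[0,0,0],"gripper":1},{"offset":[0,0,0.03],"delta_rot":[0,0,0],"gripper":1},{"offset":[0,0,0.03],"delta_rot":[0,0,0],"gripper":1},{"offset":[-0.03,0,0.03],"delta_rot":[0,0,0],"gripper":1},{"offset":[-0.03,0,0],"delta_rot":[0,0,0],"gripper":1},{"offset":[-0.03,0,0],"delta_rot":[0,0,0],"gripper":1},{"offset":[0,0,0],"delta_rot":[0,0,0],"gripper":1},{"offset":[0,0,0],"delta_rot":[0,0,0],"gripper":1}])

```text
t: 13.93
ee_pos: [0.3941, 0.2952, 0.221]
eef_rot: [-0.0, 0.999, -0.044, -0.0]
force: [0.1, -0.3, -0.4]
gripper_width: 0.0006
grip_force: 0.0
```

Run:
```python
from rig import arm
import cv2
o=arm.get_obs();print({k:o[k] for k in('t','ee_pos','eef_rot','force')})
im=arm.capture("wrist");cv2.imwrite("pics/w4b.png",cv2.resize(im,(800,600),interpolation=cv2.INTER_CUBIC))
```

```text
{'t': 13.9333, 'ee_pos': array([0.39406153, 0.29515508, 0.22098515]), 'eef_rot': array([-2.14640162e-04,  9.99020005e-01, -4.42603888e-02, -3.02687749e-05]), 'force': array([ 0.0745382 , -0.25522574, -0.37955313])}
```

View pics/w4b.png

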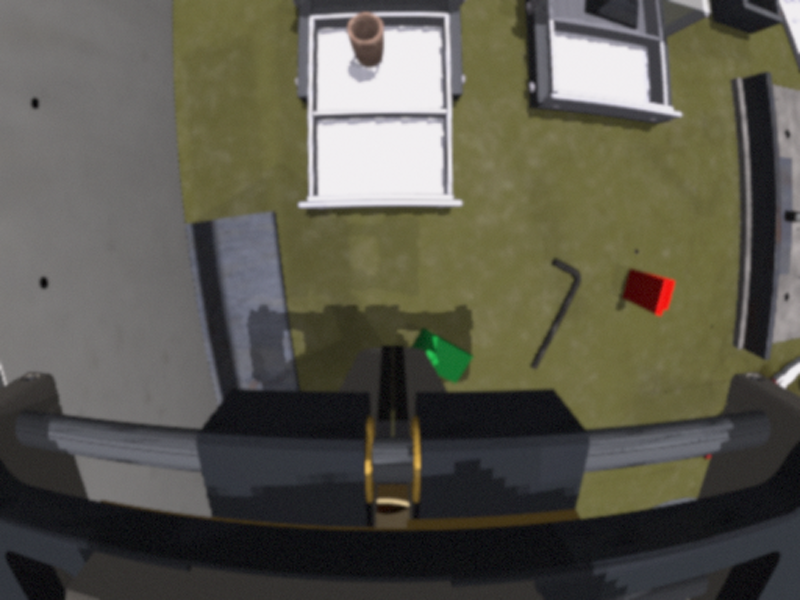

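The nozzle tray is out with the nozzle upright at (367,40). The bracket tray is still home, and nothing else has moved.

```bash
python3 -c "
from rig import arm
print(arm.sign_off())"
```

```text
the job is handed in; nothing more can be done
None
```

I pushed the bracket tray home to its stop, then drew the nozzle tray out to its stop. In the last picture the nozzle stood upright, and the job is handed in; the hand-in returned no verdict.

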